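# Slide the old port into the free rack stall without stirring its sediment

### The job

The old half bottle of port (red capsule) that stands alone on the counter has stood for days so its sediment could settle: do not pick it up or take it between the fingers. Push it slowly with the fingertips, low on its body so that it slides upright without rocking, into the free stall of the black wire rack until it stands home against the rack's back rods, then leave it. Leave the other two bottles, the glass and the corkscrew where they are.

Things in the scene. Friction and masses are not known exactly. Their poses are not given: they have to be found in the camera images.
- port: The port to be moved: near-black half bottle, 60 mm in diameter and 240 mm tall: straight cylindrical side up to 140 mm, then shoulder and neck (27 mm across). Origin at the centre of its underside, z up. Dark red capsule, cream label. Full, 0.55 to 0.85 kg; it slides on the bare counter with ordinary friction and rocks or topples if pushed more than about 40 mm above the counter.
- rack: Black rack of 6 mm rod fixed to the counter: three floorless stalls, two taken, one free, entered along +x from its -x side (the robot's). Origin on the counter at the home of the middle stall. Back rods along y, 16 and 52 mm high, near faces at x = +30 mm. Dividers: loops 55 mm high at y = -126, -42, +42 and +126 mm, from the back rods to x = -31 mm at the foot; a stall is 78 mm wide inside.
- stall_right (a point): Home of one outer stall (rack y = -84 mm): the point on the counter where the centre of a 60 mm bottle stands when it touches the back rods. Same axes as the rack. The bottle's near side is then level with the mouth of the stall. This stall may be free or taken.
- stall_mid (a point): Home of the middle stall (the rack's origin), in the same sense. May be free or taken.
- stall_left (a point): Home of the other outer stall (rack y = +84 mm), in the same sense. May be free or taken.
- white_wine: Standing in one of the stalls: yellow-green half bottle, 60 mm in diameter and 240 mm tall: straight cylindrical side up to 140 mm, then shoulder and neck (27 mm across). Origin at the centre of its underside, z up. Gold capsule. Not to be disturbed.
- claret: Standing in another of the stalls: dark green half bottle, 60 mm in diameter and 240 mm tall: straight cylindrical side up to 140 mm, then shoulder and neck (27 mm across). Origin at the centre of its underside, z up. Violet capsule. Not to be disturbed.
- glass: Stemmed tasting glass, 65 mm in diameter and 155 mm tall, standing on the counter to one side. Origin at the centre of its foot's underside. Not to be disturbed.
- corkscrew: Folded waiter's corkscrew lying on the counter to one side, 116 x 32 mm, 17 mm high. Origin under its middle, its length along x. Not to be disturbed.

How it is judged:
By the outcome, as a careful person would: the job done as asked, in the order asked, and still so for the second after the job is handed in, with the robot touching nothing.
It also fails if it takes over 64 s, if anything falls off the work surface, if the arm or the gripper's body presses on something with over 40 N, if the wrist force passes 120 N, or if a joint passes its speed limit or range.

### The arm

A 6-joint arm with a two-finger parallel gripper is mounted at the origin on the work surface. World frame = base frame: x ahead of the robot, y to its left, z up, the work surface at z = 0. Lengths are in m, angles in degrees, forces in N, time in s.
With the tool pointing down it reaches from about 0.4 to 0.825 m from the base axis. Payload 7 kg.
Tool frame: the origin (TCP) lies midway between the tips of the shut fingers; the grasp point (between the pads) lies 19 mm behind it; z points along the fingers, y is the line along which they close (so a half turn about z gives the same grasp; the last joint's range is limited). The gripper opens to 88 mm and grips with 3 to 60 N. Pads are 19 mm wide; open, the fingers measure 130 mm over their backs; the gripper's body (78 mm by 193 mm) begins 47 mm behind the grasp point.
Start: joints at [91.049, 20.546, 0.682, 0, -70.136, -16.507], TCP at [0.18, 0.651, 0.227] pointing down, gripper open.
Joint ranges: [-176.03, 176.03], [-82.01, 121.73], [-58.28, 71.71], [-173.87, 95.51], [-174.79, -0.11], [-173.66, 173.66]. Speed limits (degrees/s): [136.94, 136.94, 172.46, 180, 180, 180].

### API

Orientations are given as a 3x3 rotation matrix whose columns are the frame's x, y, z axes.
In Python, from rig import robot gives the robot as it stands. Calls block until the motion is done:
- robot.goto(position, orientation): joint-space move of the TCP to a pose.
- robot.servo_line(position, ori=None, speed=0.15): straight line of the TCP; ori=None keeps the orientation; speed is the mean speed in m/s.
- robot.movej(angles): joint-space move.
- robot.move_gripper(opening): opening from 0.0 (shut) to 1.0 (fully open); the grip force is fixed at half the most; returns when the fingers have stopped.
- robot.dwell(seconds).
- robot.ik(position, orientation): joint angles nearest the present ones, or None.
- robot.grab_frame(name): name is "side" or "top" or "wrist"; returns (picture, depth): 420x560x3 uint8, red, green, blue; 420x560 float32, m along the optical axis (not along the pixel's ray), 0 where there is no reading.
- robot.camera_info(name): a dict with "vfov" (degrees; the focal length in pixels is half the picture's height over the tangent of half this angle, whatever the lens; pixels are square), "cx", "cy" (the principal point, pixels), "view" (4x4, takes a point from world to camera coordinates); the wrist camera has in their place "T_tool_cam" (4x4, takes a point from camera to tool coordinates, whose origin is the TCP and whose axes are the flange's). Camera axes: x right, y down, z forward; pixel columns grow to the right and rows downward; lengths in m; the calibration is good to about 2 mm. A picture is of the moment at which its call begins: read the wrist's pose just before it. camera_info takes no time and is no camera call.
A pose or a line that the arm cannot do raises robot.Unreachable and nothing moves.
- robot.job_done(): hands the job in; it is judged then, once.
Readings, each from a call of its own:
- robot.read_t(): time.
- robot.read_qpos(): joint angles.
- robot.read_qvel(): joint speeds.
- robot.read_effort(): joint torques, N m.
- robot.read_position(): TCP position.
- robot.read_tcp_rot(): TCP orientation.
- robot.read_force(): force on the tool from outside, world axes, zero at the start.
- robot.read_ft_torque(): the same for the moment, N m.
- robot.read_grip_width(): opening from 0.0 (shut) to 1.0 (fully open).
- robot.read_finger_force(): force on a finger pad.
Only numpy, scipy, OpenCV 4.12 (cv2) and the standard library are available. Lean on these libraries where they do the work, as an engineer would, in place of code of your own. Each camera call takes 0.05 s, during which the arm holds its last target. There are 200 camera calls.

## Working session

There is one attempt and no reset: what is moved stays moved. The work goes in short steps, each a Python script; the robot and the scene stay as the last script left them, time stands still between calls to the robot, and variables do not carry over. Pictures are saved under pics/ and viewed, at most 10 in all, crops included, and the job is handed in when it is done.

```bash
mkdir -p pics; python3 - <<'E'
from rig import robot
import cv2,numpy as np
for n in("top","side"):
    p,d=robot.grab_frame(n);cv2.imwrite(f"pics/{n}0.png",p[:,:,::-1]);np.save(f"{n}0.npy",d)
    print(n,robot.camera_info(n))
print(robot.read_t(),robot.read_tcp_rot())
E
```

```text
top {'vfov': 56.33938899031921, 'cx': 280.2675068000264, 'cy': 212.44900447794038, 'view': array([[-0.01665972, -0.99965524,  0.02029412, -0.00760532],
       [-0.99810806,  0.01542566, -0.05951769,  0.59431585],
       [ 0.05918413, -0.02124728, -0.99802094,  1.08336433],
       [ 0.        ,  0.        ,  0.        ,  1.        ]])}
side {'vfov': 51.36116959508229, 'cx': 279.5891367869465, 'cy': 209.7591745331675, 'view': array([[-0.96900305,  0.24651769,  0.01619014,  0.54983015],
       [ 0.19327165,  0.79726223, -0.57185575, -0.10077795],
       [-0.15388035, -0.55100087, -0.82019442,  1.19449955],
       [ 0.        ,  0.        ,  0.        ,  1.        ]])}
0.1 [[ 9.63796799e-01 -2.66637684e-01 -2.75134680e-04]
 [-2.66637795e-01 -9.63795672e-01 -1.47982842e-03]
 [ 1.29404411e-04  1.49961520e-03 -9.99998867e-01]]
```

View pics/top0.png

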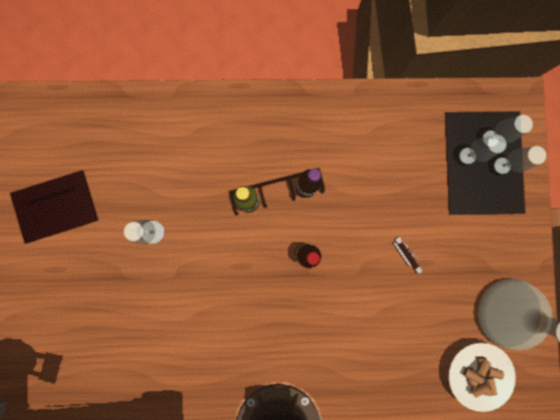

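View pics/side0.png

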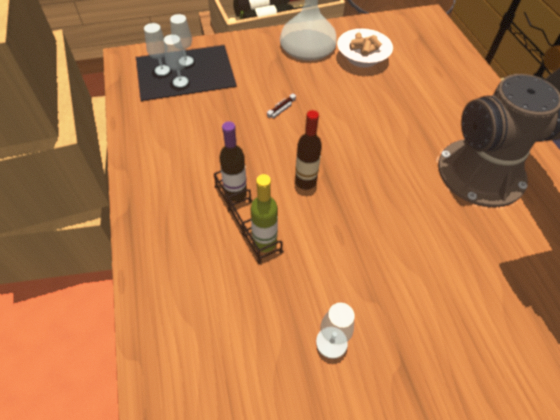

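The top picture shows the port at (310,257), rack centre near (278,188) and slightly turned. The white wine (244,195) and claret (309,182) stand in the outer stalls, so the middle stall is free. The glass is at (145,232) and the corkscrew at (408,255). Next I'll fit the positions from the depth clouds.

```bash
cat > h.py <<'E'
import numpy as np,cv2
from rig import robot
def cloud(n,d):
    c=robot.camera_info(n);f=210/np.tan(np.radians(c["vfov"]/2))
    v,u=np.mgrid[:420,:560];P=np.stack([(u-c["cx"])/f*d,(v-c["cy"])/f*d,d],-1)
    V=c["view"];W=(P-V[:3,3])@V[:3,:3];W[d==0]=np.nan
    return W
def proj(n,p):
    c=robot.camera_info(n);f=210/np.tan(np.radians(c["vfov"]/2))
    q=c["view"][:3,:3]@np.array(p)+c["view"][:3,3];return f*q[0]/q[2]+c["cx"],f*q[1]/q[2]+c["cy"]
def fit(Q,r=.03):
    from scipy.optimize import least_squares
    return least_squares(lambda p:np.hypot(*(Q[:,:2]-p).T)-r,np.nanmean(Q[:,:2],0),loss="soft_l1",f_scale=.002)
E
python3 - <<'E'
from h import *
C={n:cloud(n,np.load(n+"0.npy")) for n in("top","side")}
def w(n,u,v): return C[n][v,u].round(3)
print("caps",[w("top",*q) for q in((313,258),(243,194),(314,175))], "side caps",[w("side",*q) for q in((312,117),(264,182),(229,130))])
for n in C:
    W=C[n].reshape(-1,3);print(n,"table z",np.nanmedian(W[(abs(W[:,2])<.03)][:,2]))
    for nm,(u,v) in dict(port=(313,258),white=(243,194),claret=(314,175)).items():
        c=C["top"][v,u]
        m=(np.hypot(W[:,0]-c[0],W[:,1]-c[1])<.05)&(W[:,2]>.07)&(W[:,2]<.135)
        if m.sum()>8:
            r=fit(W[m]);print(n,nm,m.sum(),r.x.round(4),np.abs(r.fun).mean().round(4))
        m=(np.hypot(W[:,0]-c[0],W[:,1]-c[1])<.03)&(W[:,2]>.235)
        print("  cap",m.sum(),np.nanmean(W[m],0).round(4))
for n,(a,b,c,d) in dict(top=(215,150,135,120),side=(190,110,150,160)).items():
    im=cv2.imread(f"pics/{n}0.png")[b:b+d,a:a+c];k=5 if n=="top" else 3.7
    cv2.imwrite(f"pics/{n}c.png",cv2.resize(im,None,fx=k,fy=k,interpolation=cv2.INTER_CUBIC))
E
```

```text
caps [array([ 0.478, -0.084,  0.238]), array([0.624, 0.071, 0.238]), array([ 0.665, -0.09 ,  0.237])] side caps [array([ 0.479, -0.073,  0.242]), array([0.624, 0.082, 0.243]), array([ 0.664, -0.075,  0.242])]
top table z -0.0005319587304154636
top port 41 [ 0.4776 -0.0844] 0.0002
  cap 132 [ 0.4781 -0.0838  0.2389]
top white 47 [0.6265 0.0718] 0.0002
  cap 127 [0.6262 0.0715 0.239 ]
top claret 74 [ 0.6662 -0.0914] 0.0002
  cap 127 [ 0.6656 -0.0905  0.2392]
side table z 0.0015324263012029022
side port 418 [ 0.475  -0.0845] 0.0008
  cap 113 [ 0.4762 -0.0809  0.2405]
side white 424 [0.6236 0.0721] 0.0006
  cap 156 [0.6241 0.0749 0.2405]
side claret 425 [ 0.6636 -0.0912] 0.0007
  cap 124 [ 0.6638 -0.0876  0.2406]
```

View pics/topc.png

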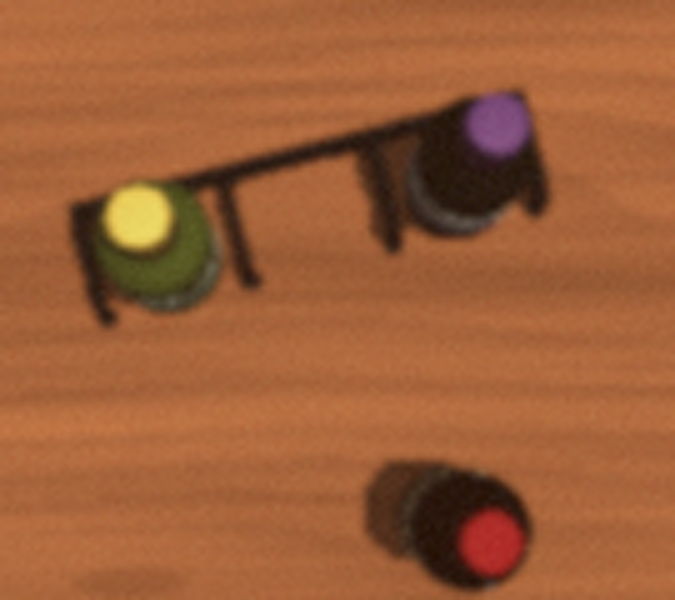

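View pics/sidec.png

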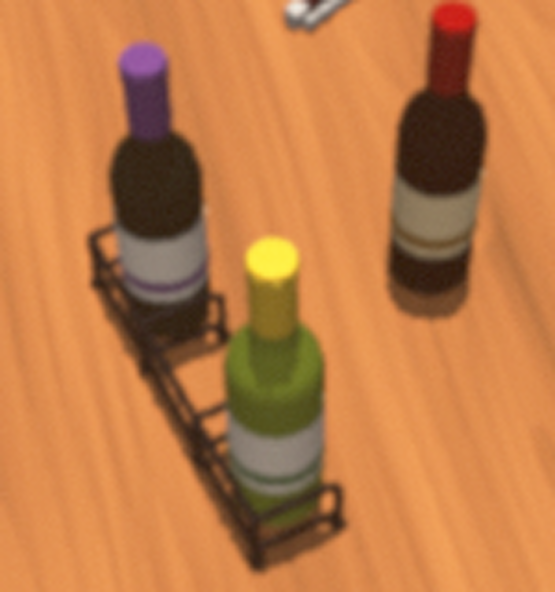

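The enlarged crops confirm the middle stall is empty. In the top crop, the back-rod ends are at (75,207) and (520,95), and the divider feet are at (107,322), (250,284), (391,249) and (537,212). Next: rack pose, push plan and IK check.

```bash
cat >> h.py <<'E'
def ray(n,u,v,z):
    c=robot.camera_info(n);f=210/np.tan(np.radians(c["vfov"]/2));V=c["view"];R=V[:3,:3]
    o=-R.T@V[:3,3];d=R.T@np.array([(u-c["cx"])/f,(v-c["cy"])/f,1]);return o+d*(z-o[2])/d[2]
def ori(psi,a):
    psi,a=np.radians([psi,a]);z=np.array([np.sin(a)*np.cos(psi),np.sin(a)*np.sin(psi),-np.cos(a)])
    y=np.array([np.sin(psi),-np.cos(psi),0]);return np.stack([np.cross(y,z),y,z],1)
E
python3 - <<'E'
from h import *
T=lambda u,v,z:ray("top",215+(u+.5)/5-.5,150+(v+.5)/5-.5,z)
L,Rr=T(75,207,.052),T(520,95,.052)
print("rod ends",L,Rr,np.linalg.norm(L-Rr))
F=[T(*q,.02) for q in((107,322),(250,284),(391,249),(537,212))];print(np.round(F,4))
# rack cloud: rods
from scipy.optimize import least_squares
for n in("top","side"):
    W=cloud(n,np.load(n+"0.npy")).reshape(-1,3)
    W=W[(W[:,0]>.55)&(W[:,0]<.75)&(abs(W[:,1])<.19)&(W[:,2]>.04)&(W[:,2]<.062)]
    # back rod points: bottles excluded
    for c in((.625,.072),(.665,-.091)): W=W[np.hypot(W[:,0]-c[0],W[:,1]-c[1])>.0315]
    W=W[W[:,0]>.65-.25*(W[:,1]+.01)+.015]
    if len(W)>10:
        p=np.polyfit(W[:,1],W[:,0],1);r=W[:,0]-np.polyval(p,W[:,1]);k=abs(r)<.008;p=np.polyfit(W[k,1],W[k,0],1)
        print(n,k.sum(),"yaw",np.degrees(np.arctan(-p[0])),"x at y=-.01",np.polyval(p,-.01),"y range",W[k,1].min(),W[k,1].max())
port=np.array([.4765,-.0845])
for a in(35,40,45,50):
  for psi in(14,30):
    d=np.array([np.cos(np.radians(psi)),np.sin(np.radians(psi))])
    for s in(-.09,-.03,.10):
      for z in(.014,.3):
        p=port+s*d;q=robot.ik(np.r_[p,z],ori(psi,a));print(a,psi,s,z,None if q is None else np.round(q))
E
```

```text
rod ends [0.65270577 0.12054927 0.052     ] [ 0.71099453 -0.12363414  0.052     ] 0.25104405729903956
[[ 0.5916  0.1067  0.02  ]
 [ 0.6116  0.0265  0.02  ]
 [ 0.6302 -0.0529  0.02  ]
 [ 0.6499 -0.1356  0.02  ]]
top 161 yaw 14.005067044375913 x at y=-.01 0.6827674479936952 y range -0.1272791639567852 0.12192823416735844
side 275 yaw 13.789782117923876 x at y=-.01 0.6812929546114729 y range -0.12524314692183147 0.12616641267217066
35 14 -0.09 0.014 None
35 14 -0.09 0.3 [  98.  -75.  -56.   36. -102.   16.]
35 14 -0.03 0.014 None
35 14 -0.03 0.3 [ 117.  -81.  -54.   40. -119.    6.]
35 14 0.1 0.014 [  1.  17. -33. -51.  -9. 151.]
35 14 0.1 0.3 [ 13.  -9. -32.  -1. -32.  92.]
35 30 -0.09 0.014 [ -30.   13.  -38.  -59.  -36. -162.]
35 30 -0.09 0.3 [-17. -17. -26. -29. -59. 147.]
35 30 -0.03 0.014 [ -22.   14.  -35.  -60.  -31. -169.]
35 30 -0.03 0.3 [ -7. -15. -26. -26. -53. 138.]
35 30 0.1 0.014 None
35 30 0.1 0.3 [  6.  -7. -22. -20. -44. 125.]
40 14 -0.09 0.014 [ -37.   10.  -45.  -78.  -31. -151.]
40 14 -0.09 0.3 [ 11. -33. -46.  -3. -37.  95.]
40 14 -0.03 0.014 [ -28.   12.  -41.  -7
[... 943 characters left out ...]
 -55. 158.]
45 30 0.1 0.014 [ -21.   21.  -29.  -79.  -34. -152.]
45 30 0.1 0.3 [ -2.  -8. -23. -35. -40. 142.]
50 14 -0.09 0.014 [ -58.   22.  -48.  -89.  -47. -118.]
50 14 -0.09 0.3 [  7. -36. -49. -12. -28. 106.]
50 14 -0.03 0.014 [ -49.   22.  -45.  -95.  -43. -121.]
50 14 -0.03 0.3 [ 11. -29. -49.  -7. -20.  98.]
50 14 0.1 0.014 [ -32.   23.  -36. -103.  -34. -131.]
50 14 0.1 0.3 [ 13. -13. -42.  -6. -11.  97.]
50 30 -0.09 0.014 [ -52.   23.  -37.  -74.  -52. -128.]
50 30 -0.09 0.3 None
50 30 -0.03 0.014 [ -44.   23.  -36.  -79.  -49. -131.]
50 30 -0.03 0.3 [-28. -13. -25. -50. -58. 168.]
50 30 0.1 0.014 [ -28.   24.  -30.  -87.  -41. -139.]
50 30 0.1 0.3 [ -8.  -7. -23. -45. -41. 154.]
```

```bash
cat >> h.py <<'E'
def oh(psi,a=45): return ori(psi,a)@np.diag([-1,-1,1.])
port=np.array([.4765,-.0845]);O=np.array([.647,-.0095]);YAW=13.9
def rk(x,y):
    c,s=np.cos(np.radians(YAW)),np.sin(np.radians(YAW));return O+[c*x-s*y,s*x+c*y]
pre=rk(-.085,0);d1=(pre-port)/np.linalg.norm(pre-port);PSI1=np.degrees(np.arctan2(d1[1],d1[0]))
E
python3 - <<'E'
from h import *
print(robot.camera_info("wrist")["T_tool_cam"].round(3),PSI1,pre)
robot.move_gripper(.18)
robot.servo_line([.18,.62,.40],speed=.2)
A=port-.09*d1
for z in(.36,.33,.3):
    q=robot.ik(np.r_[A,z],oh(PSI1))
    print(z,q)
    if q is not None and abs(q[0])<60:
        robot.goto(np.r_[A,z],oh(PSI1));break
print(robot.read_t(),robot.read_position(),robot.read_qpos().round(1),robot.ik(np.r_[A,.014],oh(PSI1)))
p,d=robot.grab_frame("side");cv2.imwrite("pics/s1.png",p[:,:,::-1])
E
```

```text
[[ 0.    -0.969 -0.248  0.066]
 [ 1.     0.    -0.     0.   ]
 [ 0.001 -0.248  0.969 -0.157]
 [ 0.     0.     0.     1.   ]] 31.81178717353083 [ 0.5644891  -0.02991938]
0.36 [-31.63655864 -16.1411924  -18.6333996  -42.40059487 -69.72487755
 -17.68964001]
5.1583 [ 0.40029957 -0.13167052  0.35997182] [-31.6 -16.1 -18.6 -42.4 -69.7 -17.7] [-45.26237459  19.68535807 -36.0931222  -68.83138213 -47.65135603
  42.12556058]
```

View pics/s1.png

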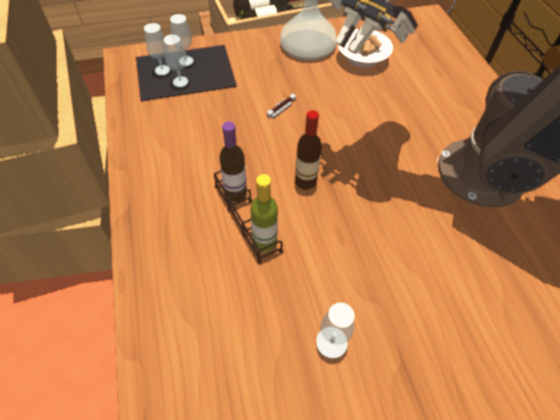

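The image shows the fingers held clear above and behind the port, at about (355,45). Nothing else has moved. Next: descend and make the first slow push.

```bash
python3 - <<'E'
from h import *
A=port-.09*d1
robot.servo_line(np.r_[A,.06],speed=.15);robot.servo_line(np.r_[A,.014],speed=.06)
print(robot.read_t(),robot.read_position().round(4),robot.read_force().round(2),robot.read_grip_width())
robot.servo_line(np.r_[port-.042*d1,.014],speed=.04)
E1=pre-.0356*d1
B=port-.042*d1;L=np.linalg.norm(E1-B)
for k in range(1,4):
    robot.servo_line(np.r_[B+(E1-B)*k/3,.014],speed=.025)
    print(robot.read_position().round(4),robot.read_force().round(2))
for n in("top","side"):
    p,d=robot.grab_frame(n);np.save(n+"1.npy",d);cv2.imwrite(f"pics/{n}1.png",p[:,:,::-1])
    W=cloud(n,d).reshape(-1,3)
    m=(np.hypot(*(W[:,:2]-pre).T)<.05)&(W[:,2]>.225);c=np.nanmean(W[m,:2],0)
    m=(np.hypot(*(W[:,:2]-c).T)<.045)&(W[:,2]>.10)&(W[:,2]<.135);r=fit(W[m])
    print(n,c,m.sum(),r.x,abs(r.fun).mean(),"pre",pre)
print(robot.read_t())
im=cv2.imread("pics/side1.png")[90:250,180:390];cv2.imwrite("pics/side1c.png",cv2.resize(im,None,fx=3.6,fy=3.6,interpolation=cv2.INTER_CUBIC))
E
```

```text
8.275 [ 0.4001 -0.132   0.0142] [-0.49  0.26  0.22] 0.17691771833401307
[ 0.472  -0.0874  0.014 ] [-2.8  -1.76  0.24]
[ 0.5031 -0.068   0.014 ] [-3.58 -0.72  0.14]
[ 0.5342 -0.0487  0.014 ] [-2.37 -2.78  0.26]
top [ 0.56469976 -0.03163448] 8 [ 0.56489844 -0.03234696] 0.00013319690159768229 pre [ 0.5644891  -0.02991938]
side [ 0.56342521 -0.02644879] 207 [ 0.5622937  -0.03212124] 0.000803061498436916 pre [ 0.5644891  -0.02991938]
14.575
```

View pics/side1c.png

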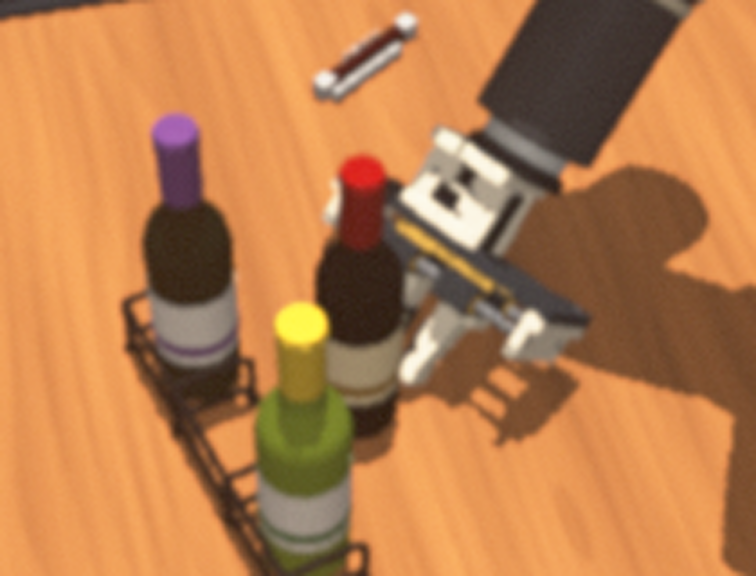

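The view shows the port upright at crop (362,300), just outside the free stall, with the fingertips low behind it. It is within about 2 mm of the plan. Next: back off, align with the stall axis and push home.

```bash
python3 - <<'E'
from h import *
Z=.014
E1=robot.read_position()[:2]
robot.servo_line(np.r_[E1-.045*d1,Z],speed=.06)
S=np.r_[rk(-.0864-.070,-.0015),Z]
print(S,robot.read_qpos().round(1),np.round(robot.ik(S,oh(YAW)),1))
robot.servo_line(S,oh(YAW),speed=.05)
print(robot.read_t(),robot.read_position().round(4),robot.read_force().round(2))
f0=robot.read_force()
robot.servo_line(np.r_[rk(-.0864-.042,-.001),Z],speed=.04)
robot.servo_line(np.r_[rk(-.046,0),Z],speed=.025)
d=rk(1,0)-rk(0,0)
x=-.046
while x<-.026:
    F=robot.read_force()-f0;f=-F[:2]@d
    print(round(x,4),F.round(2),round(f,2))
    if f>9: break
    x+=.0015;robot.servo_line(np.r_[rk(x,0),Z],speed=.015)
for n in("top","side"):
    p,dd=robot.grab_frame(n);cv2.imwrite(f"pics/{n}2.png",p[:,:,::-1])
    W=cloud(n,dd).reshape(-1,3)
    for nm,c0 in dict(port=O,white=(.625,.072),claret=(.665,-.0913)).items():
        m=(np.hypot(*(W[:,:2]-c0).T)<.042)&(W[:,2]>.10)&(W[:,2]<.135);r=fit(W[m]);print(n,nm,m.sum(),r.x.round(4))
print(robot.read_t())
im=cv2.imread("pics/top2.png")[150:270,215:350];cv2.imwrite("pics/top2c.png",cv2.resize(im,None,fx=5,fy=5,interpolation=cv2.INTER_CUBIC))
E
```

```text
[ 0.49554028 -0.04852774  0.014     ] [-30.4  20.3 -32.6 -75.4 -40.2  34.4] [-29.9  16.7 -40.8 -96.  -29.5  41. ]
16.1 [ 0.4959 -0.0488  0.0142] [0.09 0.09 0.47]
-0.046 [-5.2  -1.02  2.5 ] 5.3
-0.0445 [-4.   -1.35  1.36] 4.21
-0.043 [-3.89 -0.98  0.3 ] 4.01
-0.0415 [-3.11 -0.37  0.41] 3.11
-0.04 [-2.3  -0.36  0.49] 2.32
-0.0385 [-2.18 -2.32 -0.02] 2.68
-0.037 [-3.18  0.61 -0.03] 2.94
-0.0355 [-3.02 -1.19 -0.06] 3.22
-0.034 [-3.04 -0.04 -0.02] 2.96
-0.0325 [-3.59 -1.05 -0.5 ] 3.74
-0.031 [-8.42 -2.63  3.19] 8.81
-0.0295 [-14.57  -4.49   7.7 ] 15.22
top port 29 [ 0.6505 -0.0106]
top white 31 [0.6265 0.0719]
top claret 46 [ 0.6663 -0.0916]
side port 214 [ 0.6477 -0.0106]
side white 235 [0.6235 0.0719]
side claret 147 [ 0.6636 -0.0914]
23.25
```

View pics/top2c.png

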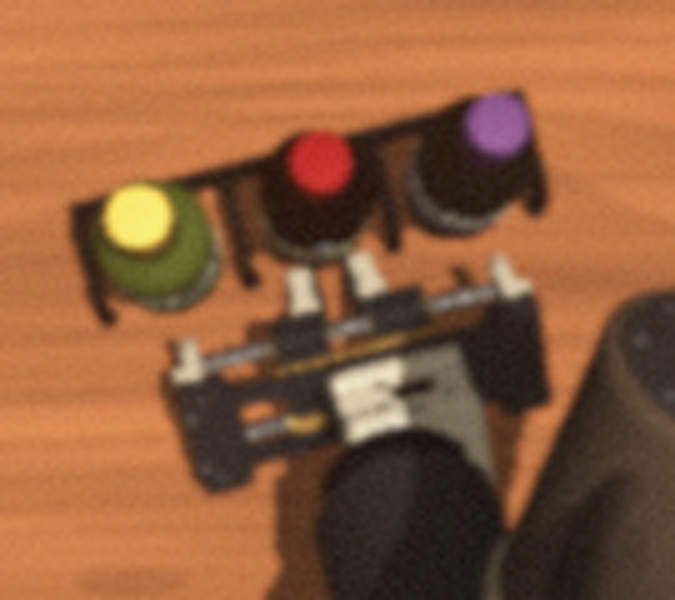

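The crop shows the port in the middle stall against the back rods (cap at 320,162), and the contact force rose to 15 N. The other two bottles have not moved. Next: withdraw and check.

```bash
python3 - <<'E'
from h import *
robot.servo_line(np.r_[rk(-.045,0),.014],speed=.02)
robot.servo_line(np.r_[rk(-.13,0),.016],speed=.06)
robot.dwell(.5)
for n in("top","side"):
    p,dd=robot.grab_frame(n);cv2.imwrite(f"pics/{n}3.png",p[:,:,::-1])
    W=cloud(n,dd).reshape(-1,3)
    for nm,c0 in dict(port=O,white=(.625,.072),claret=(.665,-.0913)).items():
        m=(np.hypot(*(W[:,:2]-c0).T)<.042)&(W[:,2]>.07)&(W[:,2]<.135);r=fit(W[m]);print(n,nm,m.sum(),r.x.round(4))
print(robot.read_t(),robot.read_position(),robot.read_force())
im=cv2.imread("pics/side3.png")[90:250,180:390];cv2.imwrite("pics/side3c.png",cv2.resize(im,None,fx=3.6,fy=3.6,interpolation=cv2.INTER_CUBIC))
E
```

```text
top port 49 [ 0.6502 -0.0107]
top white 45 [0.6264 0.0718]
top claret 75 [ 0.6662 -0.0915]
side port 333 [ 0.6477 -0.0105]
side white 422 [0.6236 0.072 ]
side claret 222 [ 0.6978 -0.0458]
26.3417 [ 0.5207966  -0.04074346  0.01597705] [-0.30731375 -0.4154505   0.25908752]
```

View pics/side3c.png

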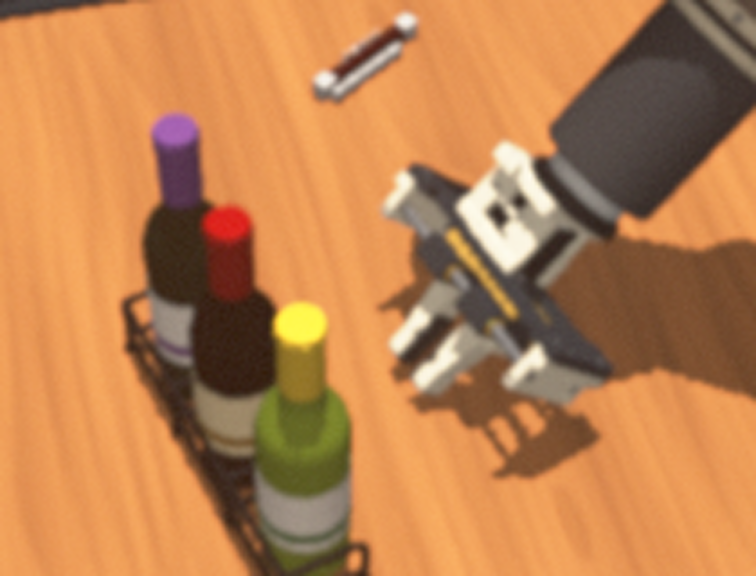

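The port stands upright in the middle stall (cap at 228,222) and did not move when the gripper withdrew. The gripper is clear of everything. The one odd side-view claret fit comes from the port partly hiding it, and the top view shows the claret unmoved.

```bash
python3 -c "
from rig import robot
print(robot.job_done())"
```

```text
the job is handed in; nothing more can be done
None
```

The port now stands upright against the back rods of the middle stall, pushed there low and slowly without being gripped; the other two bottles measured unmoved, the glass and corkscrew were not touched, and the job was handed in at about 26 s.

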